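# Test the emergency stop of the lift operating table

### The job

Do the start-of-day check of the operating table's emergency stop: press the red mushroom head on the yellow box in until it latches, then push it round clockwise by one of its lobes, with a fingertip, until the latch lets go and the head springs back out. Then push the blue reset button on the white box fully down and let it come up again. Press gently, do not push the two black raise and lower buttons, and leave the bottle, vial, bowl and tape standing where they are.

Things in the scene. Friction and masses are not known exactly. Their poses are not given: they have to be found in the camera images.
- stop_station: Emergency-stop station, bolted down: yellow box 100 x 100 x 60 mm (grey foot 112 x 112 x 6 mm). Origin: centre of its underside; z up. The flat yellow panel is 60 mm above the origin; the red stop button stands in its middle on a black collar of radius 20 mm, 7 mm high. A black cable gland on its +x side (seen only).
- stop_press (a joint): How far the red mushroom head is pressed in, in m: 0 out, 0.007 latched, 0.0095 at its lower stop. A spring pushes it out (about 5 N at the start of the stroke, 8 N near its end). Pressed past 0.0075 it stays in by itself, at about 0.007, when let go; only turning it frees it.
- stop_turn (a joint): Turn of the red head in rad: 0 at rest, growing clockwise as seen from above, hard stop at 1.05. A light spring turns it back to 0. When latched, turning it to about 0.7 frees the latch and the head springs out; turn to 0.85 to be sure, then let go. Turning takes about 0.11 N m, so 4 to 5 N level against the side of a lobe.
- stop_top (a point): Centre of the flat cap of the red head, on its turning axis: the point to press. Cap of radius 19 mm with white clockwise arrows, 99 mm above the table when out, 92 mm latched. z up; x points along one lobe and turns with the head. Under the cap (2 mm) is a three-lobed disc 16 mm thick, its underside 21 mm above the yellow panel when out, 14 mm latched. Smooth, low friction.
- stop_lobe (a point): Top of one of three equal lobes, 25 mm from the turning axis, 2 mm below the cap's height; moves with the head. The head's round core has radius 22 mm; the straight-sided lobes, 120 degrees apart, are 20 mm wide with round ends reaching 35 mm from the axis. Midway between two lobes (60 degrees from each) is a gap where a fingertip can go down beside the core and push a lobe's side.
- control_station: Control station of the lift table, bolted down: white box 100 x 160 x 55 mm (x, y, z; grey foot 112 x 172 x 6 mm). Origin: centre of its underside; z up. The blue reset button stands at (0, +45 mm) of it, the two black buttons at (+24, -40) and (-22, -40) mm, a green lamp (seen only) at (+28, +10) mm. A black cable gland on its +x side (seen only).
- reset_button (a joint): How far the blue reset button is pressed, in m: 0 up, 0.006 fully down, where it takes about 6 N. It springs back up.
- reset_top (a point): Centre of the top of the blue reset button, 70 mm above the table when up: a flat round cap of radius 13.5 mm that stands 11 mm above its grey bezel (radius 16.5 mm), so it can be pushed fully down with a finger wider than itself. z up.
- raise_button (a joint): Travel of the black button at (+24, -40) mm of the control station, in m: 0 up, 0.006 down. White chevron pointing to +x. Same size and height as the reset button. Not to be pressed.
- lower_button (a joint): Travel of the black button at (-22, -40) mm of the control station, chevron pointing to -x, in m: 0 up, 0.006 down. Not to be pressed.
- disinfectant: White bottle with purple cap and label, radius 30 mm, 150 mm tall, standing loose. Origin: centre of its underside.
- vial: Small amber glass vial with metal cap, radius 18 mm, 65 mm tall, loose. Origin: centre of its underside.
- bowl: Steel bowl, radius 45 mm, 40 mm tall, loose. Origin: centre of its underside.
- tape: Roll of white tape lying flat, radius 38 mm, 25 mm tall, loose. Origin: centre of its underside.
There are look-alikes about, which are no part of the job. There is more than one size of the vial; the job needs the smallest. What is shaped like the stop_station but pink is not meant.

How it is judged:
By the outcome, as a careful person would: the job done as asked, in the order asked, and still so for the second after the job is handed in, with the robot touching nothing.
It also fails if it takes over 56 s, if anything falls off the work surface, if the arm or the gripper's body presses on something with over 40 N, if the wrist force passes 120 N, or if a joint passes its speed limit or range.

### The arm

A 7-joint arm with a two-finger parallel gripper is mounted at the origin on the work surface. World frame = base frame: x ahead of the robot, y to its left, z up, the work surface at z = 0. Lengths are in m, angles in rad, forces in N, time in s.
With the tool pointing down it reaches from about 0.35 to 0.9 m from the base axis. Payload 19.9 kg.
Tool frame: the origin (TCP) lies where the fingers leave the gripper's body, on its centre line; the fingertips stand 97 mm ahead of it and the grasp point (between the pads) lies 78 mm ahead of it; z points along the fingers, y is the line along which they close (so a half turn about z gives the same grasp; the last joint's range is limited). The gripper opens to 94 mm and grips with 3 to 60 N. Pads are 16 mm wide; open, the fingers measure 119 mm over their backs; the gripper's body (75 mm by 177 mm) begins 78 mm behind the grasp point.
Start: joints at [1.099, 0.417, -0.01, 1.614, 0.005, 1.111, -0.053], TCP at [0.26, -0.568, 0.303] pointing down, gripper open.
Joint ranges: [-2.81, 2.81], [-0.39, 2.02], [-1.27, 1.25], [0.06, 2.57], [-1.19, 4.33], [0.19, 2], [-2.82, 2.82]. Speed limits (rad/s): [1.89, 1.89, 2.39, 2.39, 3.01, 3.01, 3.01].

### API

Orientations are given as a unit quaternion [x, y, z, w].
In Python, from plant import arm, gripper_to, optics, workorder gives the robot as it stands. Calls block until the motion is done:
- arm.reach(position, orientation): joint-space move of the TCP to a pose.
- arm.servo_line(position, speed=0.15, rot=None): straight line of the TCP; rot=None keeps the orientation; speed is the mean speed in m/s.
- arm.set_joints(angles): joint-space move.
- gripper_to(opening, grip_force=None): finger opening in m; grip_force is the grip in N (None keeps the last); returns when the fingers have stopped.
- arm.sleep(seconds).
- arm.inverse_kinematics(position, orientation): joint angles nearest the present ones, or None.
- arm.get_obs(): the state.
- optics.camera(name): name is "side" or "top"; returns the picture (480x640x3 uint8, red, green, blue); there is no depth.
- optics.camera_model(name): a dict with "camera_matrix" (3x3 intrinsics, pixels), "world_to_cam" (4x4, takes a point from world to camera coordinates). Camera axes: x right, y up, looking along -z (the intrinsics and any distortion apply to the point x, -y, -z); pixel columns grow to the right and rows downward; lengths in m; the calibration is good to about 2 mm. A picture is of the moment at which its call begins. camera_model takes no time and is no camera call.
A pose or a line that the arm cannot do raises arm.IKError and nothing moves.
- workorder.sign_off(): hands the job in; it is judged then, once.
The state is a dict: "time": time; "joints": joint angles; "joint_vel": joint speeds; "joint_efforts": joint torques, N m; "position": TCP position; "tcp_rot": TCP orientation; "ft_force": force on the tool from outside, world axes, zero at the start; "wrist_torque": the same for the moment, N m; "grip_width": finger opening in m; "gripper_force": force on a finger pad.
Only numpy, scipy, OpenCV 4.12 (cv2) and the standard library are available. Lean on these libraries where they do the work, as an engineer would, in place of code of your own. Each camera call takes 0.05 s, during which the arm holds its last target. There are 200 camera calls.

## Working session

There is one attempt and no reset: what is moved stays moved. The work goes in short steps, each a Python script; the robot and the scene stay as the last script left them, time stands still between calls to the robot, and variables do not carry over. Pictures are saved under pics/ and viewed, at most 10 in all, crops included, and the job is handed in when it is done.

```bash
mkdir -p pics; ls
python3 - <<'E'
from plant import arm, optics
import cv2
for n in("top","side"):
    cv2.imwrite(f"pics/{n}0.png",optics.camera(n)[:,:,::-1]); m=optics.camera_model(n); print(n,m)
o=arm.get_obs(); print(o)
E
```

```text
pics
top {'camera_matrix': array([[612.62866406,   0.        , 307.83384365],
       [  0.        , 612.62866406, 234.95508052],
       [  0.        ,   0.        ,   1.        ]]), 'world_to_cam': array([[-0.00929196, -0.99987958, -0.01242919,  0.02805156],
       [ 0.98088778, -0.01152991,  0.19423241, -0.57316339],
       [-0.19435232, -0.01038684,  0.9808768 , -1.21226682],
       [ 0.        ,  0.        ,  0.        ,  1.        ]])}
side {'camera_matrix': array([[537.60559786,   0.        , 318.57203563],
       [  0.        , 537.60559786, 243.00950343],
       [  0.        ,   0.        ,   1.        ]]), 'world_to_cam': array([[-0.8475128 , -0.53037347,  0.02064055,  0.49033887],
       [ 0.32331523, -0.48502148,  0.81254011, -0.25533961],
       [-0.4209386 ,  0.69531155,  0.58253973, -0.89215641],
       [ 0.        ,  0.        ,  0.        ,  1.        ]])}
{'time': 0.1, 'joints': array([ 1.09948104,  0.41791113, -0.01030967,  1.61408852,  0.00469397,
        1.11069596, -0.05298977]), 'joint_vel': array([-7.95592025e-04,  5.72956016e-04,  9.28298493e-04, -6.44258372e-04,
        1.77829435e-04, -9.82972636e-05, -2.69117835e-04]), 'joint_efforts': array([ 1.65171154e-03, -8.52576184e+01,  6.40363544e-01, -4.26694214e+01,
       -4.88090585e-02,  1.64276938e-02, -9.36263973e-05]), 'position': array([ 0.26034884, -0.56794795,  0.30210042]), 'tcp_rot': array([ 9.76993655e-01,  2.13267687e-01, -1.52170024e-04, -5.17631153e-04]), 'ft_force': array([-0.5080288 , -0.63332417, -0.82584789]), 'wrist_torque': array([0.04092788, 0.01882775, 0.00196183]), 'gripper_force': 0.0, 'grip_width': 0.09371430102619113}
```

View pics/top0.png

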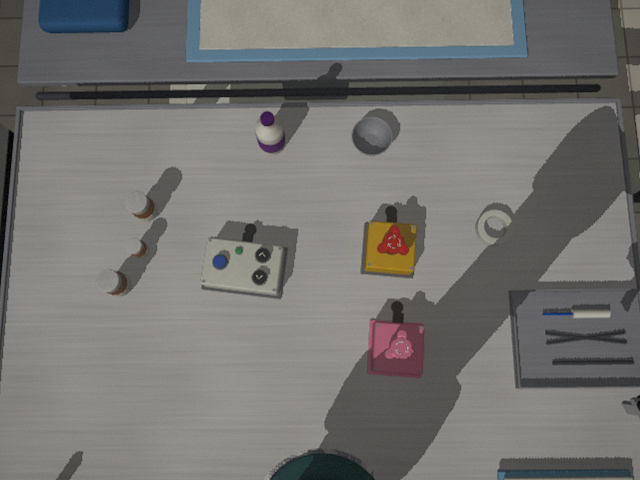

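View pics/side0.png

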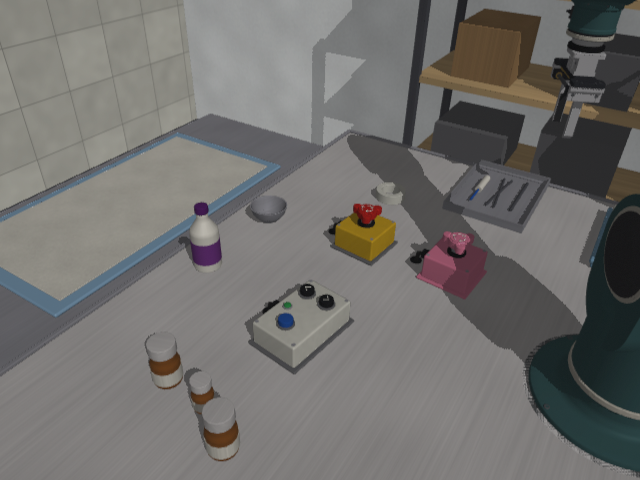

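The top view shows the yellow station with red head at about (394,242), and the pink look-alike at (397,347), which is not meant. The white control station has its blue button at (220,262) and the black buttons at (262,254) and (260,276). The three vials at (140,205), (137,247) and (112,282) lie far to the left. I'll fit the head's silhouette in both cameras and confirm it in one crop.

```bash
cat > vis.py <<'E'
import numpy as np, cv2
from scipy.optimize import minimize
from plant import optics
S=8
def proj(n,P):
    m=optics.camera_model(n); W=m["world_to_cam"]; P=np.atleast_2d(P)
    c=P@W[:3,:3].T+W[:3,3]; c=c*[1,-1,-1]; u=c@m["camera_matrix"].T
    return u[:,:2]/u[:,2:]
def disc(c,r,z,k=40):
    a=np.linspace(0,2*np.pi,k); return np.c_[c[0]+r*np.cos(a),c[1]+r*np.sin(a),0*a+z]
def hull_fill(im,n,groups,o):
    for g in groups:
        p=(proj(n,g)+.5-o)*S
        cv2.fillPoly(im,[cv2.convexHull(p.astype(np.float32)).astype(np.int32)],255)
def head(x,y,t,dz=0):
    c=np.array([x,y]); zs=(.081-dz,.097-dz)
    g=[np.vstack([disc(c,.022,z) for z in zs]),np.vstack([disc(c,.019,z) for z in (.097-dz,.099-dz)])]
    for k in range(3):
        a=t+k*2*np.pi/3; d=np.array([np.cos(a),np.sin(a)]); q=np.array([-d[1],d[0]])*.01
        g.append(np.vstack([np.vstack([disc(c+.025*d,.01,z),[[*(c+q),z],[*(c-q),z]]]) for z in zs]))
    return g
def mask(n,img,roi,kind):
    x0,y0,x1,y1=roi; c=cv2.resize(img[y0:y1,x0:x1],None,fx=S,fy=S,interpolation=cv2.INTER_CUBIC).astype(int)
    r,g,b=c[...,0],c[...,1],c[...,2]
    m=(r>90)&(g<.45*r)&(b<.5*r) if kind=="red" else (b>60)&(r<.6*b)
    m=(m*255).astype(np.uint8)
    m=cv2.morphologyEx(m,cv2.MORPH_OPEN,np.ones((7,7)))
    cs,_=cv2.findContours(m,cv2.RETR_EXTERNAL,cv2.CHAIN_APPROX_NONE)
    o=np.zeros_like(m); cv2.drawContours(o,[max(cs,key=cv2.contourArea)],-1,255,-1)
    return c.astype(np.uint8),o,np.array([x0,y0])
def iou(model,n,mk,o):
    im=np.zeros_like(mk); hull_fill(im,n,model,o); return (im&mk).astype(bool).sum()/(im|mk).astype(bool).sum()
def unproj(n,uv,z):
    f=lambda p: proj(n,[p[0],p[1],z])[0]-uv
    from scipy.optimize import fsolve
    return fsolve(f,[.6,0])
def fit(n,mk,o,mf,p0s):
    best=None
    for p0 in p0s:
        sp=[np.array(p0)]+[np.array(p0)+d for d in np.diag([.006,.006,.25][:len(p0)])]
        r=minimize(lambda p:1-iou(mf(*p),n,mk,o),p0,method="Nelder-Mead",options=dict(initial_simplex=sp,xatol=1e-4,fatol=1e-4))
        if best is None or r.fun<best.fun: best=r
    return best
E
cat > m.py <<'E'
from vis import *
R={"top":((360,215,425,265),(205,245,235,275)),"side":((345,195,390,232),(270,308,300,334))}
tiles=[]
for n in R:
    img=optics.camera(n)
    c,mk,o=mask(n,img,R[n][0],"red")
    cen=np.argwhere(mk)[:,::-1].mean(0)/S+o-.5; p=unproj(n,cen,.09)
    r=fit(n,mk,o,head,[(p[0],p[1],t) for t in (0,.5,1,1.5)])
    print(n,"head",r.x,r.fun,np.degrees(r.x[2])%120)
    im=np.zeros_like(mk); hull_fill(im,n,head(*r.x),o)
    cs,_=cv2.findContours(im,0,2); cv2.drawContours(c,cs,-1,(0,255,255),1); cs,_=cv2.findContours(mk,0,2); cv2.drawContours(c,cs,-1,(0,255,0),1)
    tiles.append(cv2.resize(c,(390,300)))
    c,mk,o=mask(n,img,R[n][1],"blue")
    cen=np.argwhere(mk)[:,::-1].mean(0)/S+o-.5; p=unproj(n,cen,.066)
    but=lambda x,y:[np.vstack([disc((x,y),.0135,z) for z in (.060,.070)])]
    r=fit(n,mk,o,but,[tuple(p)]); print(n,"blue",r.x,r.fun)
    im=np.zeros_like(mk); hull_fill(im,n,but(*r.x),o)
    cs,_=cv2.findContours(im,0,2); cv2.drawContours(c,cs,-1,(255,255,0),1)
    tiles.append(cv2.resize(c,(390,300)))
cv2.imwrite("pics/fit.png",np.vstack([np.hstack(tiles[:2]),np.hstack(tiles[2:])])[:,:,::-1])
E
python3 m.py
```

```text
top head [ 0.54950968 -0.1490875   2.00605275] 0.11956041672079187 114.9383559249146
top blue [0.51988892 0.20391214] 0.13865284974093262
side head [ 0.55123417 -0.15165129 -0.05534083] 0.34590942293645 116.8292037847006
side blue [0.52034911 0.20429915] 0.07657622638575756
```

View pics/fit.png

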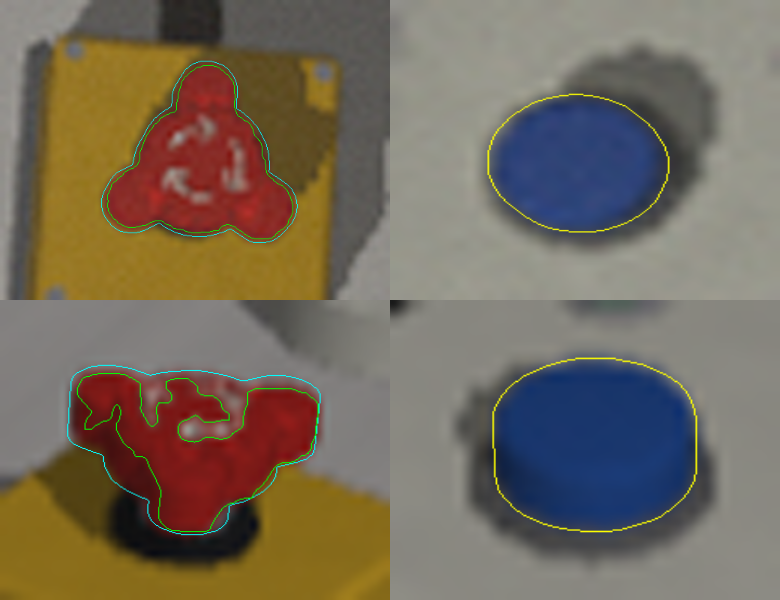

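Fits agree between cameras to within 3 mm: head at (0.550,-0.150) with a lobe at about -5°, reset button at (0.520,0.204). The crop shows the red head on yellow, not the pink one. Next I check IK for the lobe options, then press.

```bash
cat > h.py <<'E'
import numpy as np
from scipy.spatial.transform import Rotation as Ro
from plant import arm, gripper_to, optics, workorder
C=np.array([.5503,-.1502]); L0=np.radians(-4.5); B=np.array([.5201,.2041])
def q(yaw): return (Ro.from_euler("z",yaw)*Ro.from_euler("x",np.pi)).as_quat()
def fp(lobe,x,y,tipz):   # TCP with fingertip centre at (x,y) of the lobe frame
    c,s=np.cos(lobe),np.sin(lobe); return np.array([C[0]+c*x-s*y,C[1]+s*x+c*y,tipz+.097])
def press(xy,tip0,depth,flim,f0):
    """step down 1 mm at a time until depth or force limit"""
    d=0
    while d<depth:
        d=min(d+.001,depth); arm.servo_line([*xy,tip0-d+.097],speed=.02)
        o=arm.get_obs(); f=o["ft_force"][2]-f0; print("d %.4f tip %.4f F %.1f"%(d,o["position"][2]-.097,f))
        if f>flim: break
E
python3 - <<'E'
from h import *
for k in range(3):
  for h in (0,1):
    L=L0+k*2*np.pi/3; out=[]
    for t in (0,.5,.95):
        y=L-t+h*np.pi; j=arm.inverse_kinematics(fp(L-t,.0305,.0225,.076),q(y)); out.append(None if j is None else np.round(j,2).tolist())
    print(k,h,out)
yaw=L0
gripper_to(0.0,10)
arm.reach([*C,.25],q(yaw)); arm.servo_line([*C,.200],speed=.08); arm.sleep(.3)
o=arm.get_obs(); f0=o["ft_force"][2]; print(o["time"],o["position"],o["ft_force"],o["grip_width"],o["joints"])
press(C,.101,.0112,16,f0)
arm.servo_line([*C,.225],speed=.08)
import cv2
o=arm.get_obs();print(o["time"],o["ft_force"])
E
```

```text
0 0 [[0.3, 0.52, -0.17, 1.79, 0.11, 0.84, -1.57], [0.23, 0.53, -0.04, 1.76, 0.03, 0.85, -1.98], [0.19, 0.53, 0.05, 1.76, -0.03, 0.85, -2.35]]
0 1 [[0.63, 0.6, -0.62, 1.77, 0.43, 0.91, 1.32], [0.62, 0.6, -0.57, 1.75, 0.4, 0.91, 0.87], [0.63, 0.6, -0.55, 1.75, 0.38, 0.91, 0.46]]
1 0 [[0.66, 0.48, -0.57, 1.93, 0.35, 0.82, 0.34], [0.56, 0.48, -0.5, 1.91, 0.31, 0.82, -0.15], [0.49, 0.49, -0.43, 1.88, 0.27, 0.83, -0.58]]
1 1 [[0.18, 0.42, 0.01, 1.95, -0.01, 0.77, -2.5], [-0.63, 0.72, 1.08, 1.95, -0.78, 0.97, -2.35], [0.94, 0.74, -1.09, 1.87, 0.77, 1.03, 2.17]]
2 0 [[1.05, 0.78, -1.09, 1.8, 0.79, 1.07, 2.2], [1.07, 0.75, -1.09, 1.85, 0.77, 1.04, 1.7], [0.76, 0.52, -0.62, 1.9, 0.39, 0.85, 1.52]]
2 1 [[0.52, 0.52, -0.31, 1.82, 0.2, 0.84, -0.49], [0.46, 0.48, -0.23, 1.87, 0.14, 0.81, -0.95], [0.4, 0.45, -0.16, 1.91, 0.1, 0.79, -1.37]]
4.55 [ 0.55038929 -0.15023088  0.20029136] [ 0.03885671 -0.45013275  0.0039858 ] 0.0006478770792411205 [ 0.35860328  0.44631647 -0.18406106  1.83670253  0.10383749  0.86736749
 -1.52440966]
d 0.0010 tip 0.0998 F 0.1
d 0.0020 tip 0.0992 F 3.4
d 0.0030 tip 0.0982 F 6.3
d 0.0040 tip 0.0972 F 4.9
d 0.0050 tip 0.0962 F 6.3
d 0.0060 tip 0.0952 F 5.8
d 0.0070 tip 0.0941 F 4.6
d 0.0080 tip 0.0931 F 3.6
d 0.0090 tip 0.0921 F 6.5
d 0.0100 tip 0.0911 F 5.4
d 0.0110 tip 0.0902 F 6.5
d 0.0112 tip 0.0900 F 7.2
8.225 [-0.42255272  0.32995189 -0.02836158]
```

Run:
```python
from h import *
import cv2
arm.servo_line(fp(L0,.0305,.0295,.128),speed=.1)
im=optics.camera("side"); 
arm.servo_line(fp(L0,.0305,.0295,.0765),speed=.08); arm.sleep(.2)
o=arm.get_obs(); print(o["time"],o["position"]-fp(L0,.0305,.0295,.0765),o["ft_force"])
im2=optics.camera("side"); t=optics.camera("top")
f=lambda i,a,b,c,d: cv2.resize(i[b:d,a:c],(390,300),interpolation=cv2.INTER_CUBIC)
cv2.imwrite("pics/latch.png",np.vstack([np.hstack([f(im,335,185,400,235),f(im2,335,185,400,235)]),np.hstack([f(t,360,210,425,260)]*2)])[:,:,::-1])
```

```text
9.8417 [ 2.24453705e-04 -3.16732272e-05  4.96921729e-04] [ 0.46616154  0.64748316 -0.5175102 ]
```

View pics/latch.png

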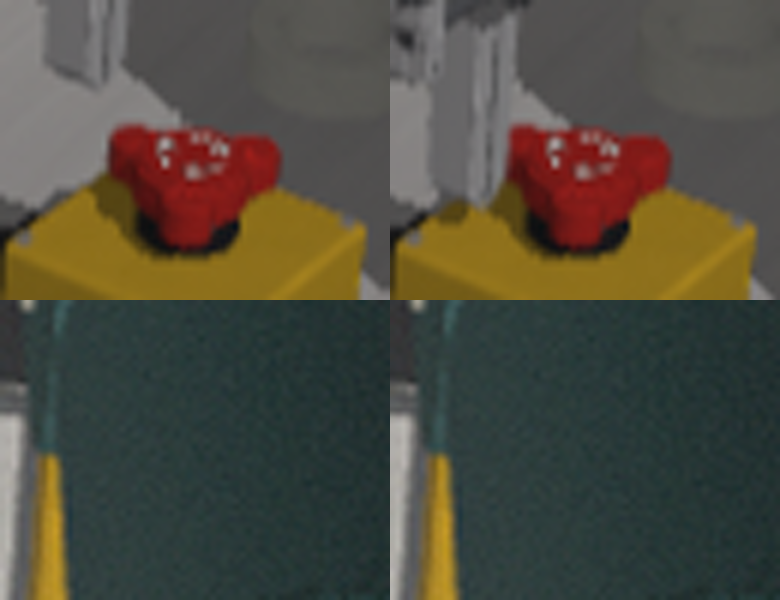

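In the side view the head now sits low on its collar (rows ~130-245 of the crop), so it is latched. The fingertip is down in the gap beside the lobe that points away. The top view is blocked by the arm. Next is the push.

Run:
```python
from h import *
import cv2
Z=.0765
f0=arm.get_obs()["ft_force"]
def rep(s):
    o=arm.get_obs(); f=o["ft_force"]-f0; print(s,"F",np.round(f,1)); return np.linalg.norm(f)
for y in (.026,.0245,.0235,.0225):
    arm.servo_line(fp(L0,.0305,y,Z),speed=.03); rep(y)
for t in np.linspace(.1,.93,9):
    arm.servo_line(fp(L0-t,.0305,.0225,Z),speed=.03,rot=q(L0-t))
    if rep(round(t,2))>25: print("stop"); break
im=optics.camera("side")
for b in (.2,): # back off, let the head turn home
    arm.servo_line(fp(L0-t,.0305,.0305,Z),speed=.05)
rep("off")
arm.servo_line(fp(L0-t,.0305,.0305,.135),speed=.1)
arm.sleep(.2); im2=optics.camera("side"); print(arm.get_obs()["time"])
f=lambda i,a,b,c,d: cv2.resize(i[b:d,a:c],(390,300),interpolation=cv2.INTER_CUBIC)
cv2.imwrite("pics/rel.png",np.hstack([f(im,335,185,400,235),f(im2,335,185,400,235)])[:,:,::-1])
```

```text
0.026 F [-0.4 -1.3  0.1]
0.0245 F [-1.2 -2.1  0.1]
0.0235 F [-0.5 -0.8 -0.4]
0.0225 F [0.1 0.8 0.3]
0.1 F [-1.1  1.3 -0.4]
0.2 F [-1.   0.8 -0.1]
0.31 F [-1.7  1.5 -0.2]
0.41 F [-0.   1.5  0.2]
0.52 F [-0.1  1.9 -1.6]
0.62 F [1.8 2.2 0.3]
0.72 F [3.1 1.5 0.4]
0.83 F [3.5 1.7 1.6]
0.93 F [3.6 1.  1.7]
off F [2.7 0.7 0.1]
14.8417
```

View pics/rel.png

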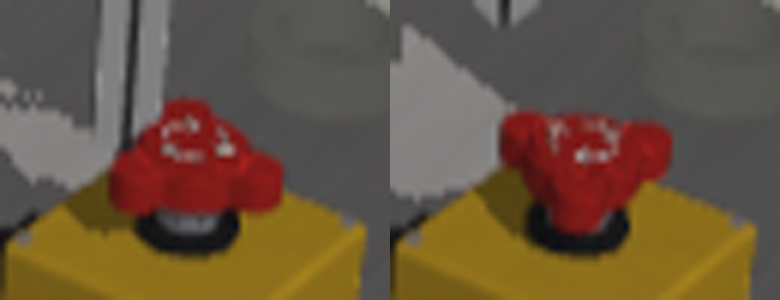

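The left picture shows the head turned about 0.9 rad and raised off its collar. In the right one it has turned back home and stands out (top at row ~112, was ~128). Now the reset button.

Run:
```python
from h import *
import cv2
p=arm.get_obs()["position"]
arm.servo_line([p[0],p[1],.27],speed=.15)
arm.reach([*B,.22],q(L0)); arm.servo_line([*B,.171],speed=.08); arm.sleep(.3)
o=arm.get_obs(); print(o["time"],o["position"],o["ft_force"])
press(B,.072,.0095,11,o["ft_force"][2])
im=optics.camera("side")
arm.servo_line([*B,.2],speed=.06); arm.servo_line([*B,.3],speed=.15); arm.reach([.40,.35,.35],q(L0)); arm.sleep(.3)
print(arm.get_obs()["time"])
im2=optics.camera("side"); cv2.imwrite("pics/top1.png",optics.camera("top")[:,:,::-1])
f=lambda i,a,b,c,d: cv2.resize(i[b:d,a:c],(390,300),interpolation=cv2.INTER_CUBIC)
cv2.imwrite("pics/blue.png",np.vstack([np.hstack([f(im,245,280,310,330),f(im2,245,280,310,330)]),np.hstack([f(im2,335,185,400,235),cv2.resize(im2,(390,300))])])[:,:,::-1])
```

```text
17.7083 [0.52023932 0.20415326 0.17133267] [-0.25208466  0.20173918 -0.30973115]
d 0.0010 tip 0.0708 F 0.9
d 0.0020 tip 0.0701 F 2.5
d 0.0030 tip 0.0690 F 3.5
d 0.0040 tip 0.0680 F 4.0
d 0.0050 tip 0.0670 F 3.8
d 0.0060 tip 0.0660 F 4.9
d 0.0070 tip 0.0650 F 5.7
d 0.0080 tip 0.0644 F 11.7
22.525
```

View pics/blue.png

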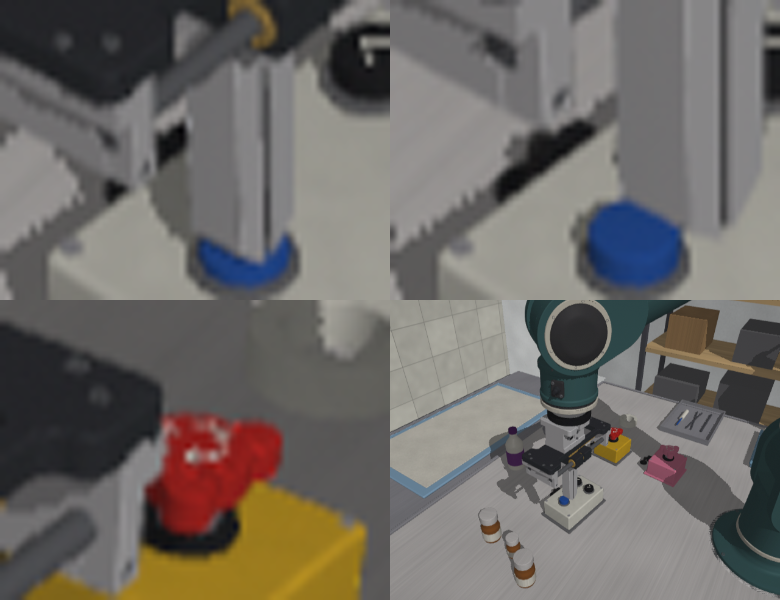

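The blue button hit its end stop (force rose from 5.7 to 11.7 N after about 6 mm). It is up again at crop (635,245), the red head still stands out, and the bottle and vials are standing. The robot is clear of everything.

```bash
python3 -c "
from plant import workorder; print(workorder.sign_off())"
```

```text
the job is handed in; nothing more can be done
None
```

The emergency stop was pressed until it latched and turned clockwise until it sprang back out, then the blue reset button was pushed fully down and came back up; the job was handed in at about 23 s, and I did not check the bowl and tape in a final picture.

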